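# Gauge a plug-in module, draw it out and hold it tipped for inspection

## Task

Check the module in the nest by pressing the gauge's orange knob down gently until the foot bears on the module's lid, keep it pressed there for about half a second, and let the gauge spring back up. Then take the module by its red handle, draw it out from under the gauge, lift it at least 15 cm above the bench and tip its connector end up to about 45 degrees; finish holding it there, still and in the gripper only. Leave the other things on the bench where they are.

Things in the scene. Friction and masses are not known exactly. Their poses are not given: they have to be found in the camera images.
- nest: Fixed nest: dark base plate, floor 25 mm above the bench (x -45 to +65 mm), white rails 60 mm apart, 14 mm above the floor (x -35 to +60), low back stop, post at x = +105 with a blue arm (104 to 130 mm high) carrying the gauge at x = +40, y = 0. Origin on the bench under the seated module's centre; x from open mouth to back stop, z up. The module is drawn out to -x.
- module: The module: loose, 0.14 to 0.28 kg, aluminium case 120 x 56 x 30 mm, brass contacts on its connector end (+x), red handle block on the other (-x). Starts seated in the nest within 10 mm of the back stop, underside 25 mm and lid 55 mm above the bench. Origin at the centre of the case's underside; x from handle to connector end, z up through the lid.
- module_grip (a point): Middle of the red handle block (42 mm long in the module's x, 24 mm wide, 24 mm high), 85 mm from the module's origin along -x, 16 mm above its underside: 41 mm above the bench when seated. It sticks out 41 mm from the case over open bench: grip it across its 24 mm width from above.
- module_nose (a point): Middle of the connector end's face, 60 mm from the module's origin along +x, 15 mm above its underside.
- gauge (a joint): Travel of the gauge's slide, m: 0 raised (a spring holds it there), growing as it is pressed straight down, stop at 0.035. The foot meets the lid of the seated module at 0.020. The spring gives about 2 N at 0 and 5 N at 0.020 and lifts the slide back when let go; press the knob with 8 to 25 N in all so that the foot truly bears on the lid.
- gauge_knob (a point): Centre of the flat top of the gauge's orange knob (32 mm across, 12 mm thick), 175 mm above the bench when raised, the highest point of the nest and gauge. It moves down with the slide.
- gauge_foot (a point): Underside centre of the brass foot of the gauge, 16 mm across, 8 mm high, 75 mm above the bench when raised: 20 mm above the lid. Its edge is 28 mm in from the connector end; the fixed sleeve above (28 mm across, underside 104 mm high) 34 mm in. So draw the module at least 45 mm towards the nest's -x before lifting it.
- spare: Bystander: a spare module of the same shape, grey with a blue handle, lying on the bench (origin at its underside centre). Leave alone.
- heatsink: Bystander: black finned heat sink 70 x 60 x 36 mm, loose; origin at underside centre.
- bottle: Bystander: white bottle with a red cap, 44 mm across, 100 mm high, loose; origin at underside centre.
- cup: Bystander: blue plastic cup, 70 mm across, 70 mm high, loose; origin at underside centre.
- driver: Bystander: screwdriver with a yellow handle lying on the bench, loose.
- collar: Bystander: brass collar, 40 mm across, 15 mm high, loose; origin at underside centre.
- spool: Bystander: grey plastic disc, 50 mm across, 30 mm high, loose; origin at underside centre.
Not all that is in view belongs to the job. Leave any pink or turquoise look-alike of the module alone.

How it is judged (in metres and radians):
On the way, in this order (a step that is already met when the one before it is completed fails the run):
1. the gauge's foot has been pressed onto the lid of the module seated in the nest (contact force between gauge and module above 0.5 N and value of joint gauge between 0.018 and 0.0225 m and x of module in the frame of nest above -0.012 m and z of module in the frame of nest below 0.029 m), for 0.3 s.
2. the gauge has sprung back up (value of joint gauge below 0.003 m and x of module in the frame of nest above -0.012 m and z of module in the frame of nest below 0.029 m), for 0.1 s.
3. the module has left the nest, in the gripper (contact force between nest and module below 0.1 N and height (world z) of module_grip above 0.08 m and contact force between the fingers and module above 1 N), for 0.1 s.
At the end, for the whole second after the job is handed in: The fingers hold the module still, its handle and origin over 140 mm above the bench, connector end pointing up 30 to 60 degrees from level, touching neither nest, gauge nor bystander; the gauge is back up (below 3 mm); each bystander is within 30 mm of its start (height (world z) of each of module_grip, module above 0.14 m and angle between module's own x axis and vertical between 0.52 and 1.05 rad and contact force between the fingers and module above 1 N and contact force between each of nest, spare, heatsink, bottle, cup, driver, collar, spool and module below 0.1 N and value of joint gauge below 0.003 m and linear speed of module below 0.03 m/s and angular speed of module below 0.2 rad/s and distance of each of spare, heatsink, bottle, cup, driver, collar, spool from where it was at the start of the episode below 0.03 m); the arm keeps its last pose, push and grip.
It fails at once if the gauge's foot is pressed or knocked against the module with more than 45 N (contact force between gauge and module above 45 N).
It fails at once if a bystander is moved more than 30 mm (distance of any of spare, heatsink, bottle, cup, driver, collar, spool from where it was at the start of the episode above 0.03 m).
It also fails if it takes over 50 s, if anything falls off the work surface, if the arm or the gripper's body presses on something with over 40 N, if the wrist force passes 120 N, or if a joint passes its speed limit or range.

## Robot

A 6-joint arm with a two-finger parallel gripper is mounted at the origin on the work surface. World frame = base frame: x ahead of the robot, y to its left, z up, the work surface at z = 0. Lengths are in mm, angles in rad, forces in N, time in s.
With the tool pointing down it reaches from about 350 to 875 mm from the base axis. Payload 4.2 kg.
Tool frame: the origin (TCP) lies at the very end of the fingers, on their centre line; the grasp point (between the pads) lies 19 mm behind it; z points along the fingers, y is the line along which they close (so a half turn about z gives the same grasp; the last joint's range is limited). The gripper opens to 85 mm and grips with 20 to 120 N. Pads are 22 mm wide; open, the fingers measure 114 mm over their backs; the gripper's body (76 mm by 85 mm) begins 54 mm behind the grasp point. The pads swing forward as they close: fully open they stand 13 mm farther back than shut.
Start: joints at [-0.947, 0.385, 0.008, 0, -1.194, -0.259], TCP at [222.991, -583.845, 231.312] pointing down, gripper open.
Joint ranges: [-3.14, 3.14], [-1.21, 2.06], [-1.07, 1.41], [-3.16, 2.05], [-2.99, -0.16], [-3.1, 3.1]. Speed limits (rad/s): [2.79, 2.79, 3.14, 3.14, 3.14, 3.14].

## Interface

Orientations are given as a unit quaternion [x, y, z, w].
In Python, from bench import read_state, get_image, get_calibration, job_done gives the robot as it stands.
- The arm moves only by the shell command python3 -m creep 'ROWS'. ROWS is a JSON object of lists of equal length, an entry for each row: "translation": the shift along the world's x, y, z in cm, a list of three; "delta_rot": the turn, a rotation vector about the world's x, y, z in degrees, a list of three; "hand": the finger opening in cm, from 0 to 8.54. A call has 1 to 8 rows; each row is the pose to reach, as a shift and turn from the pose commanded when the call began; what a row does not reach only later rows make up. A row lasts 1/8 s, in which the tool goes at most 62.5 mm and 10.7 degrees, less where a joint would pass 70% of its speed; a pose out of reach is approached as far as the arm can. A call with a gripper value outside its range is refused whole. The fingers move at their own pace and stop on an object; the grip force is fixed at half the most. Time passes only in rows, so rows that repeat a pose let the fingers close. It gives the time, the measured TCP pose, the force, the opening and the grip force at its end, in the units of the state.
- read_state(): the state, without advancing time (a new reading comes with each control period).
- get_image(name): name is "scene" or "top" or "wrist"; returns (picture, depth): 400x640x3 uint8, red, green, blue; 400x640 float32, mm along the optical axis (not along the pixel's ray), 0 where there is no reading.
- get_calibration(name): a dict with "intrinsics" (3x3 intrinsics, pixels), "dist" ([k1, k2, p1, p2, k3] as OpenCV has them; the pictures are not rectified), "xyz" and "attitude" of the camera in the world. Camera axes: x right, y down, z forward; pixel columns grow to the right and rows downward; lengths in mm; the calibration is good to about 2 mm. A picture is of the moment at which its call begins: read the wrist's pose just before it. get_calibration takes no time and is no camera call; for the wrist camera it gives the pose at the moment of the call.
- job_done(): hands the job in; it is judged then, once.
The state is a dict: "clock": time; "joints": joint angles; "joint_vel": joint speeds; "joint_efforts": joint torques, N m; "position": TCP position; "ee_rot": TCP orientation; "contact_force": force on the tool from outside, world axes, zero at the start; "wrist_torque": the same for the moment, N m; "gripper_width": finger opening in mm; "grasp_force": force on a finger pad.
Only numpy, scipy, OpenCV 4.12 (cv2) and the standard library are available. Lean on these libraries where they do the work, as an engineer would, in place of code of your own. Each camera call takes 0.05 s, during which the arm holds its last target. There are 200 camera calls.

## Working session

There is one attempt and no reset: what is moved stays moved. The work goes in short steps, Python scripts to look and compute and a shell command to move; the robot and the scene stay as the last step left them, time stands still between calls to the robot, and variables do not carry over. Pictures are saved under pics/ and viewed, at most 10 in all, crops included, and the job is handed in when it is done.

```bash
mkdir -p pics; cat > h.py <<'E'
import numpy as np, cv2
from bench import *
from scipy.spatial.transform import Rotation as R
def snap(n,fn):
    c=get_calibration(n); im,d=get_image(n)
    cv2.imwrite(f'pics/{fn}.png',im[:,:,::-1]); np.savez(f'pics/{fn}.npz',im=im,d=d,K=c['intrinsics'],D=c['dist'],t=c['xyz'],a=c['attitude'])
def load(fn): return np.load(f'pics/{fn}.npz')
def cloud(z):
    h,w=z['d'].shape; u,v=np.meshgrid(np.arange(w),np.arange(h))
    p=cv2.undistortPoints(np.stack([u,v],-1).reshape(-1,1,2).astype(float),z['K'],z['D']).reshape(h,w,2)
    d=z['d'][...,None]; P=np.concatenate([p*d,d],-1)
    a=np.array(z['a']); M=a if a.shape==(3,3) else R.from_quat(a).as_matrix()
    return P@M.T+z['t']
E
python3 - <<'E'
from h import *
snap('scene','s0'); snap('top','t0')
print(read_state()); print(get_calibration('top'),get_calibration('wrist'))
E
```

```text
{'clock': 0.1, 'joints': array([-9.47340456e-01,  3.85475903e-01,  6.77135187e-03, -4.13004113e-04,
       -1.19397863e+00, -2.58578518e-01]), 'joint_vel': array([-0.00107482, -0.00134786,  0.00377589, -0.00048066, -0.00086979,
       -0.00081352]), 'joint_efforts': array([-4.45814221e-04, -3.93319380e+01,  1.88929510e+01,  4.19789940e+00,
       -2.55735315e-03,  2.56028721e-05]), 'position': array([ 222.84074211, -583.37877472,  230.33995945]), 'ee_rot': array([-1.81353328e-01,  9.83417533e-01,  9.35088928e-04, -2.29133440e-04]), 'contact_force': array([-0.15356237, -0.34561732, -0.4830986 ]), 'wrist_torque': array([ 0.01520727, -0.06655985,  0.04229694]), 'grasp_force': 0.0, 'gripper_width': 85.24762071476927}
{'intrinsics': array([[409.5280022 ,   0.        , 315.42742238],
       [  0.        , 409.5280022 , 201.1875167 ],
       [  0.        ,   0.        ,   1.        ]]), 'dist': array([-0.09169409,  0.        ,  0.        ,  0.        ,  0.        ]), 'xyz': array([ 456.04401791,  -40.11728561, 1126.45604136]), 'attitude': array([-0.70471831,  0.70814178, -0.03285605,  0.0287716 ])} {'intrinsics': array([[320.15447644,   0.        , 320.42816986],
       [  0.        , 320.15447644, 201.51254974],
       [  0.        ,   0.        ,   1.        ]]), 'dist': array([-0.04769449,  0.        ,  0.        ,  0.        ,  0.        ]), 'xyz': array([ 157.83718815, -608.52626255,  373.20222267]), 'attitude': array([0.56139292, 0.81566431, 0.11598228, 0.07796044])}
```

View pics/t0.png

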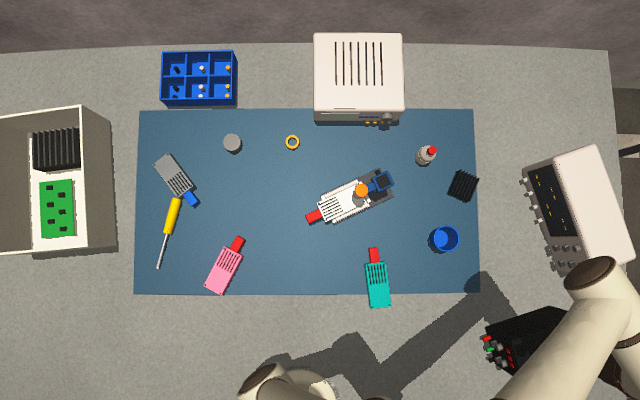

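View pics/s0.png

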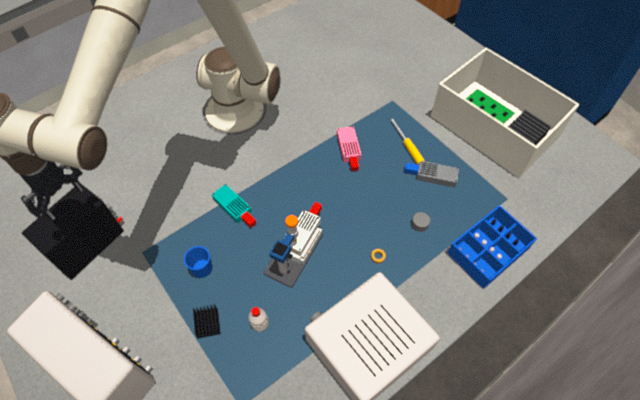

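In the top picture, four things look like the module. The one seated in the nest under the gauge is at about (345,203), with its red handle at (314,216). The others are pink (223,268) with a red handle, turquoise (377,285) with a red handle, and the grey spare (175,175) with a blue handle. The aluminium one in the nest fits the description, and the orange gauge knob is at (362,190). I'll measure both and confirm with a crop.

```bash
python3 - <<'E'
from h import *
for f,boxes in (('t0',dict(knob=(340,170,385,210),handle=(300,200,330,230))),('s0',dict(knob=(278,210,305,238),handle=(305,198,328,220)))):
    z=load(f); P=cloud(z); hsv=cv2.cvtColor(z['im'],cv2.COLOR_RGB2HSV)
    for n,(a,b,c,d) in boxes.items():
        H=hsv[b:d,a:c].astype(int); Q=P[b:d,a:c]
        m=(H[...,1]>150)&(H[...,2]>80)&((H[...,0]>8)&(H[...,0]<20) if n=='knob' else (H[...,0]<6)|(H[...,0]>174))
        q=Q[m]; zt=np.percentile(q[:,2],80); t=q[abs(q[:,2]-zt)<5]
        r=cv2.minAreaRect(t[:,:2].astype(np.float32))
        print(f,n,m.sum(),len(t),zt,t.mean(0),r)
z=load('t0')
cv2.imwrite('pics/c0.png',cv2.resize(z['im'][150:250,280:420,::-1],None,fx=5,fy=5,interpolation=cv2.INTER_CUBIC))
# module lid / plateau
P=cloud(z);Q=P[160:235,295:400]; m=(abs(Q[...,2]-55)<5)&(z['im'][160:235,295:400].min(-1)>110)
q=Q[m];print(len(q),cv2.minAreaRect(q[:,:2].astype(np.float32)),q.mean(0))
for u,v in ((445,238),(426,155),(463,185),(374,254),(292,142)): print(P[v,u])
E
```

```text
t0 knob 139 134 175.59697847264928 [ 564.88717545 -153.03633081  174.22802044] ((565.1849975585938, -152.8671875), (28.538782119750977, 28.70992660522461), 89.7233657836914)
t0 handle 139 129 53.49849597664088 [511.18738648 -40.83508908  52.12831822] ((511.0025329589844, -41.26122283935547), (22.44052505493164, 39.88865280151367), 26.355134963989258)
s0 knob 117 106 175.5806152634342 [ 567.3398369  -155.21835069  174.40148722] ((566.2981567382812, -155.51190185546875), (28.092588424682617, 29.836061477661133), 69.807373046875)
s0 handle 102 84 53.8397046068274 [513.10254502 -41.4176699   52.29823815] ((512.3099365234375, -41.47895050048828), (23.844005584716797, 36.59968948364258), 23.031896591186523)
785 ((545.4385375976562, -113.38761901855469), (55.95492935180664, 119.4272232055664), 25.35320472717285) [ 543.45985417 -110.57933664   54.47207874]
[ 450.39478446 -405.1459919     1.33688479]
[ 668.63714392 -337.92590069   74.03922214]
[ 595.14592758 -452.75229492   24.63712458]
[ 409.58513013 -202.57227046   28.16187551]
[721.60537638  17.98970984  -1.48706832]
```

View pics/c0.png

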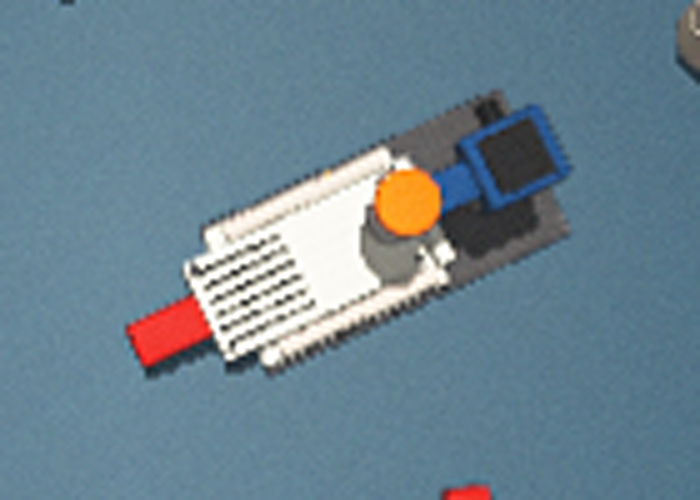

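The crop confirms it: the white-aluminium module with a red handle sits between the rails under the orange knob. Nest +x lies at about -64.5° in the world. I'll move to a hover short of the knob, shut the fingers and yaw by -85°, so the tool's y runs across the handle and the camera faces away from the gauge.

```bash
python3 -m creep '{"translation":[[3,4,1],[7,9,3],[11,14,4],[15,19,5],[19,24,5],[23,30,5],[27,35,5],[30,39,5]],"delta_rot":[[0,0,-10],[0,0,-20],[0,0,-30],[0,0,-40],[0,0,-50],[0,0,-60],[0,0,-70],[0,0,-80]],"hand":[0,0,0,0,0,0,0,0]}'
python3 - <<'E'
from h import *
s=read_state();print(s['position'],R.from_quat(s['ee_rot']).as_matrix().round(3),s['joints'].round(2),s['contact_force'])
E
```

```text
clock: 1.1
position: [499.2, -225.3, 281.0]
ee_rot: [0.482, 0.876, -0.0, -0.0]
contact_force: [-0.3, -0.5, 0.2]
gripper_width: 0.1
grasp_force: 0.0
[ 499.18478255 -225.25572918  281.02462388] [[-0.536  0.844 -0.   ]
 [ 0.844  0.536  0.   ]
 [ 0.    -0.    -1.   ]] [-0.13  0.22 -0.1  -0.   -1.25 -2.45] [-0.25349664 -0.50299705  0.22983525]
```

```bash
python3 -m creep '{"translation":[[0.5,3,1],[1,6,1],[1.7,9.4,1],[1.7,9.4,1],[1.7,9.4,1]],"delta_rot":[[0,0,-3],[0,0,-5.4],[0,0,-5.4],[0,0,-5.4],[0,0,-5.4]],"hand":[0,0,0,0,0]}'
python3 - <<'E'
from h import *
snap('wrist','w0'); z=load('w0'); P=cloud(z); hsv=cv2.cvtColor(z['im'],cv2.COLOR_RGB2HSV).astype(int)
s=read_state();print(s['position'],R.from_quat(s['ee_rot']).as_matrix()[:,1].round(3))
for n,zz in (('knob',175),('handle',53)):
    H=hsv; m=(H[...,1]>150)&(H[...,2]>80)&((H[...,0]>8)&(H[...,0]<20) if n=='knob' else (H[...,0]<6)|(H[...,0]>174))&(abs(P[...,2]-zz)<6)
    m&=(np.hypot(P[...,0]-540,P[...,1]+100)<100)
    q=P[m]; v,u=np.nonzero(m)
    if len(q): print(n,len(q),q.mean(0),cv2.minAreaRect(q[:,:2].astype(np.float32)),u.mean(),v.mean(),u.min(),u.max(),v.min(),v.max())
E
```

```text
clock: 1.72
position: [515.3, -133.1, 291.0]
ee_rot: [0.52, 0.854, -0.0, -0.0]
contact_force: [-0.7, 0.0, -0.0]
gripper_width: -0.2
grasp_force: 0.0
[ 515.30321716 -133.4488372   290.97988734] [ 0.889  0.459 -0.001]
knob 978 [ 565.10480124 -150.75273352  174.84735274] ((565.8395385742188, -151.60308837890625), (30.80283546447754, 30.829179763793945), 39.760074615478516) 361.07464212678934 239.41615541922292 344 379 222 257
handle 749 [511.85143074 -39.63222868  53.0569016 ] ((512.0480346679688, -39.62355422973633), (23.143478393554688, 40.084999084472656), 25.663745880126953) 355.1014686248331 96.93324432576769 344 366 79 115
```

View pics/w0.png

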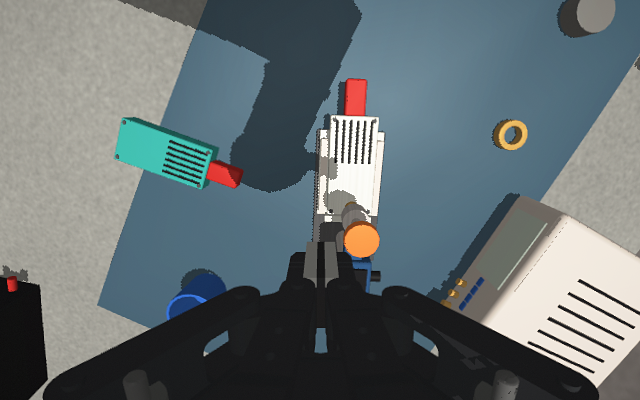

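The wrist view shows the knob at (361,239) and the red handle at (355,97), which agrees with the other cameras. I take the knob as (565.6,-153,175) and the handle as (512,-40.7,41). Next I go above the knob.

```bash
python3 -m creep '{"translation":[[3,-1.2,0],[5,-2,0],[5,-2,-4],[5,-2,-8],[5,-2,-10.6],[5,-2,-10.6],[5,-2,-10.6]],"delta_rot":[[0,0,-1.8],[0,0,-1.8],[0,0,-1.8],[0,0,-1.8],[0,0,-1.8],[0,0,-1.8],[0,0,-1.8]],"hand":[0,0,0,0,0,0,0]}'
```

```text
clock: 2.65
position: [566.3, -153.8, 186.5]
ee_rot: [0.534, 0.846, 0.0, 0.001]
contact_force: [0.4, -0.8, 0.3]
gripper_width: -0.0
grasp_force: 0.0
```

```bash
python3 -m creep '{"translation":[[0,0,-0.6],[0,0,-1.1],[0,0,-1.5],[0,0,-1.9],[0,0,-2.3],[0,0,-2.6],[0,0,-2.8],[0,0,-2.8]],"delta_rot":[[0,0,0],[0,0,0],[0,0,0],[0,0,0],[0,0,0],[0,0,0],[0,0,0],[0,0,0]],"hand":[0,0,0,0,0,0,0,0]}'
```

```text
clock: 3.65
position: [565.9, -153.0, 157.4]
ee_rot: [0.533, 0.846, 0.0, 0.0]
contact_force: [0.9, 0.6, 2.9]
gripper_width: 0.1
grasp_force: 1.9
```

```bash
python3 -m creep '{"translation":[[0,0,-0.1],[0,0,-0.2],[0,0,-0.2]],"delta_rot":[[0,0,0],[0,0,0],[0,0,0]],"hand":[0,0,0]}'; python3 -m creep '{"translation":[[0,0,-0.1],[0,0,-0.1]],"delta_rot":[[0,0,0],[0,0,0]],"hand":[0,0]}'
```

```text
clock: 4.03
position: [565.9, -153.0, 155.4]
ee_rot: [0.533, 0.846, 0.0, 0.0]
contact_force: [0.5, 0.3, 4.5]
gripper_width: 0.1
grasp_force: 2.0
clock: 4.28
position: [565.9, -153.0, 155.1]
ee_rot: [0.533, 0.846, 0.0, 0.001]
contact_force: [0.5, 0.2, 7.2]
gripper_width: -0.1
grasp_force: 3.6
```

```bash
python3 -m creep '{"translation":[[0,0,-0.1],[0,0,-0.1],[0,0,-0.1]],"delta_rot":[[0,0,0],[0,0,0],[0,0,0]],"hand":[0,0,0]}'
```

```text
clock: 4.65
position: [565.9, -153.0, 155.1]
ee_rot: [0.533, 0.846, 0.0, 0.001]
contact_force: [-0.9, 2.0, 11.9]
gripper_width: 0.1
grasp_force: 5.5
```

```bash
python3 -m creep '{"translation":[[0,0,-0.05],[0,0,-0.05],[0,0,-0.05],[0,0,-0.05],[0,0,-0.05],[0,0,-0.05]],"delta_rot":[[0,0,0],[0,0,0],[0,0,0],[0,0,0],[0,0,0],[0,0,0]],"hand":[0,0,0,0,0,0]}'
```

```text
clock: 5.4
position: [565.9, -153.0, 155.1]
ee_rot: [0.533, 0.846, 0.0, 0.001]
contact_force: [-2.4, 1.7, 13.1]
gripper_width: -0.1
grasp_force: 6.5
```

The foot bore on the lid at 12–13 N for over 0.5 s. Now I release it.

```bash
python3 -m creep '{"translation":[[0,0,0.6],[0,0,1.2],[0,0,1.8],[0,0,2.4],[0,0,3.2],[0,0,4.5],[0,0,6],[0,0,6]],"delta_rot":[[0,0,0],[0,0,0],[0,0,0],[0,0,0],[0,0,0],[0,0,0],[0,0,0],[0,0,0]],"hand":[0,0,0,0,0,0,0,0]}'; python3 -m creep '{"translation":[[-1,2.1,0],[-2.5,5.2,0],[-4,8.3,0],[-5.4,11.25,0],[-5.4,11.25,0],[-5.4,11.25,0],[-5.4,11.25,0]],"delta_rot":[[0,0,0],[0,0,0],[0,0,0],[0,0,0],[0,0,0],[0,0,0],[0,0,0]],"hand":[0,0,0,3,8,8,8]}'
python3 - <<'E'
from h import *
snap('wrist','w1'); snap('top','t1'); 
for f in('w1','t1'):
  z=load(f); P=cloud(z); H=cv2.cvtColor(z['im'],cv2.COLOR_RGB2HSV).astype(int)
  for n,zz,c in (('knob',175,(565,-153)),('handle',53,(512,-41))):
    m=(H[...,1]>150)&(H[...,2]>80)&((H[...,0]>8)&(H[...,0]<20) if n=='knob' else (H[...,0]<6)|(H[...,0]>174))&(abs(P[...,2]-zz)<8)
    m&=(np.hypot(P[...,0]-c[0],P[...,1]-c[1])<40); q=P[m]
    if len(q): print(f,n,len(q),q.mean(0),cv2.minAreaRect(q[:,:2].astype(np.float32)))
E
```

```text
clock: 6.4
position: [566.4, -153.0, 214.7]
ee_rot: [0.533, 0.846, 0.001, 0.002]
contact_force: [0.3, -0.5, 0.5]
gripper_width: 0.2
grasp_force: 0.0
clock: 7.28
position: [511.8, -41.1, 212.5]
ee_rot: [0.534, 0.846, -0.0, -0.0]
contact_force: [-0.6, 0.7, -0.5]
gripper_width: 72.4
grasp_force: 0.0
w1 handle 1008 [511.8764218  -38.39082773  52.80742443] ((512.1087036132812, -39.04570770263672), (23.514339447021484, 40.66362380981445), 26.10474967956543)
t1 knob 137 [ 564.82277468 -152.75494323  174.37029098] ((565.2354736328125, -152.8399200439453), (28.556053161621094, 28.680986404418945), 89.95807647705078)
```

View pics/w1.png

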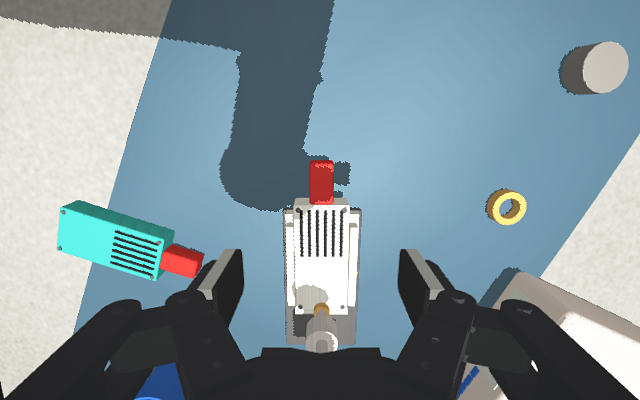

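The gauge is back up and the handle at (321,181) is centred between the fingers. Now I descend and grip.

```bash
python3 -m creep '{"translation":[[0,0,-4],[0,0,-8],[0,0,-12],[0,0,-15],[0,0,-17.5],[0,0,-19],[0,0,-19],[0,0,-19]],"delta_rot":[[0,0,0],[0,0,0],[0,0,0],[0,0,0],[0,0,0],[0,0,0],[0,0,0],[0,0,0]],"hand":[6,6,6,6,6,6,6,6]}'; python3 -m creep '{"translation":[[0,0,0],[0,0,0],[0,0,0],[0,0,0],[0,0,0],[0,0,0],[0,0,0]],"delta_rot":[[0,0,0],[0,0,0],[0,0,0],[0,0,0],[0,0,0],[0,0,0],[0,0,0]],"hand":[1,1,1,1,1,1,1]}'
```

```text
clock: 8.38
position: [512.4, -40.5, 23.6]
ee_rot: [0.533, 0.846, 0.001, 0.001]
contact_force: [0.7, -0.3, -0.4]
gripper_width: 59.9
grasp_force: 0.0
clock: 9.25
position: [512.0, -40.3, 23.5]
ee_rot: [0.533, 0.846, 0.0, 0.0]
contact_force: [-1.9, 1.4, 5.0]
gripper_width: 22.9
grasp_force: 60.3
```

```bash
python3 -m creep '{"translation":[[-0.43,0.9,0],[-1.08,2.26,0],[-1.72,3.61,0],[-2.37,4.96,0],[-3.01,6.32,0],[-3.66,7.67,0],[-4.3,9.03,0],[-4.3,9.03,0]],"delta_rot":[[0,0,0],[0,0,0],[0,0,0],[0,0,0],[0,0,0],[0,0,0],[0,0,0],[0,0,0]],"hand":[1,1,1,1,1,1,1,1]}'; python3 -m creep '{"translation":[[-0.65,1.35,0],[-1.3,2.7,0],[-2,4.05,0.5],[-2,4.05,2],[-2,4.05,4],[-2,4.05,7],[-2,4.05,10],[-2,4.05,10]],"delta_rot":[[0,0,0],[0,0,0],[0,0,0],[0,0,0],[0,0,0],[0,0,0],[0,0,0],[0,0,0]],"hand":[1,1,1,1,1,1,1,1]}'
python3 - <<'E'
from h import *
snap('wrist','w2')
E
```

```text
clock: 10.25
position: [469.8, 46.1, 22.2]
ee_rot: [0.53, 0.848, 0.004, -0.007]
contact_force: [-0.6, 3.1, 3.4]
gripper_width: 23.1
grasp_force: 59.9
clock: 11.25
position: [458.9, 71.4, 122.7]
ee_rot: [0.521, 0.853, 0.016, -0.018]
contact_force: [-0.1, -0.4, -3.1]
gripper_width: 23.0
grasp_force: 59.3
```

View pics/w2.png

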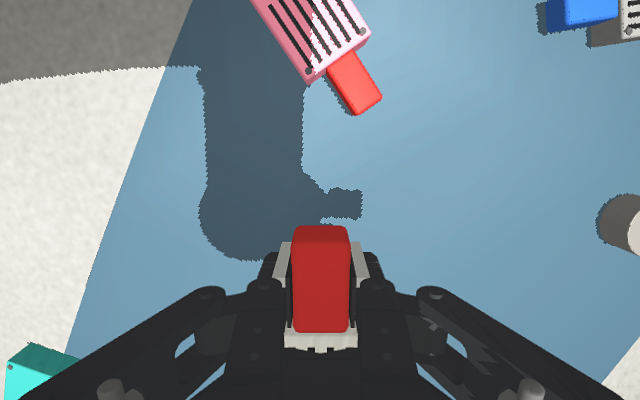

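The module is held by its handle at (321,280) and is clear of the nest. The orientation is drifting slightly, so I'll check the joints before tilting.

```bash
python3 -c "
from h import *
s=read_state();print(s['joints'].round(3),R.from_quat(s['ee_rot']).as_matrix().round(3),s['wrist_torque'])"
```

```text
[ 0.472  0.238 -0.499 -0.066 -0.831 -3.096] [[-0.456  0.89  -0.018]
 [ 0.889  0.456  0.045]
 [ 0.048  0.004 -0.999]] [-0.07389986  0.09944557  0.00343179]
```

Joint 6 is at its range limit, so I'll yaw by +60° to unwind it. That also brings the module radial, which makes the tip easy.

```bash
python3 -m creep '{"translation":[[0,-0.5,0.5],[0,-1,2],[0.5,-1.5,4],[1,-2,7],[1,-2,10],[1,-2,12],[1,-2,12],[1,-2,12]],"delta_rot":[[0,0,5],[0,0,13],[0,0,21],[0,0,30],[0,0,39],[0,0,48],[0,0,55],[0,0,55]],"hand":[1,1,1,1,1,1,1,1]}'
python3 -c "
from h import *
s=read_state();print(s['joints'].round(3),R.from_quat(s['ee_rot']).as_matrix().round(3))"
```

```text
clock: 12.3
position: [466.7, 50.6, 238.9]
ee_rot: [0.069, 0.997, 0.003, -0.026]
contact_force: [0.3, 0.2, -1.3]
gripper_width: 23.0
grasp_force: 59.2
[ 0.436  0.137 -0.302 -0.032 -1.174 -2.132] [[-0.989  0.138 -0.051]
 [ 0.138  0.99   0.009]
 [ 0.051  0.002 -0.999]]
```

```bash
python3 -m creep '{"translation":[[1,0,0.5],[2,0,1],[4,0,2],[6,0,3],[7,0,3],[7,0,3],[7,0,3],[7,0,3]],"delta_rot":[[-1.1,-7.9,0],[-2.2,-15.8,0],[-3.3,-23.7,0],[-4.4,-31.6,0],[-5.5,-39.5,0],[-6.6,-47.5,0],[-6.6,-47.5,0],[-6.6,-47.5,0]],"hand":[1,1,1,1,1,1,1,1]}'
python3 - <<'E'
from h import *
s=read_state();print(s['joints'].round(3),R.from_quat(s['ee_rot']).as_matrix().round(3),np.abs(s['joint_vel']).max())
snap('scene','s3')
z=load('s3');cv2.imwrite('pics/c3.png',cv2.resize(z['im'][:320,120:520,::-1],None,fx=1.9,fy=1.8))
E
```

```text
clock: 13.3
position: [539.2, 11.0, 299.1]
ee_rot: [0.045, 0.933, -0.001, 0.356]
contact_force: [0.4, 0.6, -1.0]
gripper_width: 23.3
grasp_force: 60.4
[ 0.183 -0.111 -0.925  1.309 -0.16  -3.097] [[-0.742  0.084  0.665]
 [ 0.083  0.996 -0.034]
 [-0.665  0.03  -0.746]] 0.05840564711732999
```

View pics/c3.png

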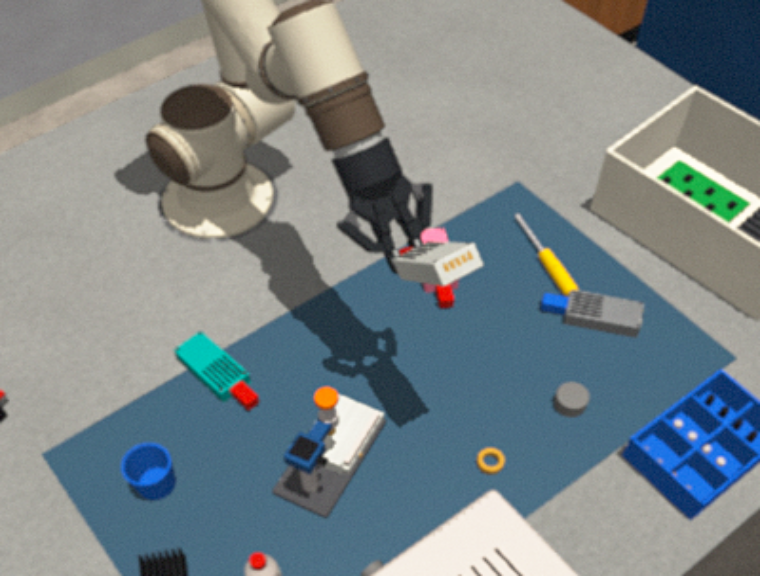

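The crop shows the module held clear, connector up, with the nest empty, the gauge raised and the bystanders in place. I'll check the module's real pitch by depth and that it is still.

```bash
python3 -m creep '{"translation":[[0,0,0],[0,0,0],[0,0,0],[0,0,0]],"delta_rot":[[0,0,0],[0,0,0],[0,0,0],[0,0,0]],"hand":[1,1,1,1]}'
python3 - <<'E'
from h import *
s=read_state();print(s['joints'].round(4),np.abs(s['joint_vel']).max(),s['position'])
for n in('top','scene'):
  snap(n,'f'+n); z=load('f'+n);P=cloud(z);im=z['im'].astype(int)
  c=s['position']; m=(np.linalg.norm(P-(c+[90,-10,70]),axis=-1)<95)&(P[...,0]>c[0]+25)&(im.min(-1)>90)
  q=P[m]; print(n,len(q))
  if len(q)<30: continue
  best=0;rng=np.random.default_rng(0)
  for _ in range(500):
    a=q[rng.choice(len(q),3,False)];k=np.cross(a[1]-a[0],a[2]-a[0]);l=np.linalg.norm(k)
    if l<50: continue
    i=abs((q-a[0])@(k/l))<2.5
    if i.sum()>best: best=i.sum();g=i
  k=np.linalg.svd(q[g]-q[g].mean(0))[2][2];print('inliers',best,'normal',(k*np.sign(k[2])).round(3),'z range',q[:,2].min(),q[:,2].max())
E
```

```text
clock: 13.85
position: [541.0, 13.7, 301.3]
ee_rot: [0.042, 0.933, -0.0, 0.358]
contact_force: [0.1, 0.3, -2.1]
gripper_width: 23.3
grasp_force: 60.4
[ 0.1872 -0.11   -0.9206  1.3097 -0.1605 -3.0967] 0.0066199720956049354 [541.00770133  13.74058771 301.3200986 ]
top 1268
inliers 1044 normal [-0.683  0.034  0.73 ] z range 352.3090186332739 422.37393352120114
scene 695
inliers 267 normal [ 0.679 -0.109  0.726] z range 336.5156375349178 422.71713225957774
```

```bash
python3 -c "
from bench import *
print(job_done())"
```

```text
the job is handed in; nothing more can be done
None
```

The job is handed in with no verdict returned: I pressed the gauge onto the lid at about 13 N for over half a second, it sprang back up, and the module is now held still about 30 cm above the bench with its connector end up about 43°.

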